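Switch on the microscope bench in order

TASK

Start up the fluorescence microscope's three instrument boxes with a fingertip, in this order: switch on the lamp supply (the tall box with the carrying handle) first, so that its ignition pulse cannot harm the other two, then the stand controller (the wide, low box with the round knob), and last the camera supply (the small box with the fins). Press the raised far end of each rocker switch lightly, just until it snaps over and stays on. Pick nothing up, and leave the boxes and everything else on the bench standing where they are.

Things in the scene. Friction and masses are not known exactly. Their poses are not given: they have to be found in the camera images.
- lamp: Lamp supply: tallest, deepest of three boxes; grey steel, 130 mm wide, 190 deep, black carrying handle on top, louvred sides, small meter window by the switch. Loose, 2.6 kg. Origin on the bench mid-width under the middle of the sloping switch panel; x to its back, y left, z up. Spans x -40 to 150 mm; front wall 62 mm high, flat top 85, handle 118.
- lamp_press (a point): Lamp supply: point on the raised far (on) end of the rocker as it stands when off, mid-width, 12 mm beyond the pivot, 3 mm inside the far edge; about 90 mm above the bench. Fixed to the box, it does not sink with the rocker. Axes: z straight out of the sloping panel (leans 0.28 rad from vertical towards the box's front), x up the slope to the box's back, y to its left.
- lamp_switch (a joint): Lamp supply's rocker, black, 30 x 22 mm (long way up the slope), 6 mm left of the panel's middle. 0 = off, as at the start: far end raised, marked by a short white stroke. 0.34 rad = on, far end down. Pushed past 0.17 it snaps over by itself and stays. Takes 3 to 5 N; the raised end sinks 4 mm in all, half of it to the snap. Pressed harder, the whole switch gives up to 3 mm.
- scope: Stand controller: widest, lowest box; white, 140 mm wide, 137 deep, flat top, round black knob (32 mm across, 16 high) on the sloping panel, centred 74 mm to the right (-y) of the switch. Loose, 1.3 kg. Origin and axes as for the lamp supply. Spans x -42 to 95 mm; front wall 36 mm high, flat top 60.
- scope_press (a point): Stand controller: point on the raised far (on) end of the rocker as it stands when off, mid-width, 12 mm beyond the pivot, 3 mm inside the far edge; about 65 mm above the bench. Fixed to the box, it does not sink with the rocker. Axes: z straight out of the sloping panel (leans 0.28 rad from vertical towards the box's front), x up the slope to the box's back, y to its left.
- scope_switch (a joint): Stand controller's rocker, black, 30 x 22 mm (long way up the slope), 36 mm left of the panel's middle. 0 = off, as at the start: far end raised, marked by a short white stroke. 0.34 rad = on, far end down. Pushed past 0.17 it snaps over by itself and stays. Takes 3 to 5 N; the raised end sinks 4 mm in all, half of it to the snap. Pressed harder, the whole switch gives up to 3 mm.
- cam: Camera supply: smallest, narrowest box; bare aluminium, 76 mm wide, 131 deep, seven upright cooling fins on top behind the panel. Loose, 0.9 kg. Origin and axes as for the lamp supply. Spans x -31 to 100 mm; front wall 34 mm high, top 52, fins to 66, beginning 35 mm behind the origin.
- cam_press (a point): Camera supply: point on the raised far (on) end of the rocker as it stands when off, mid-width, 12 mm beyond the pivot, 3 mm inside the far edge; about 59 mm above the bench. Fixed to the box, it does not sink with the rocker. Axes: z straight out of the sloping panel (leans 0.28 rad from vertical towards the box's front), x up the slope to the box's back, y to its left.
- cam_switch (a joint): Camera supply's rocker, black, 30 x 22 mm (long way up the slope), in the panel's middle. 0 = off, as at the start: far end raised, marked by a short white stroke. 0.34 rad = on, far end down. Pushed past 0.17 it snaps over by itself and stays. Takes 3 to 5 N; the raised end sinks 4 mm in all, half of it to the snap. Pressed harder, the whole switch gives up to 3 mm.
- bottle: Square clear plastic medium bottle with a white cap, 52 x 52 mm, 116 mm tall, standing to the robot's left. Not part of the job. Origin under its centre.
- flask: Flat clear culture flask with a blue cap, 52 x 105 mm, 25 mm high, lying near the robot. Not part of the job. Origin under its centre, cap towards its +y.
- slides: Grey plastic slide box, 66 x 96 mm, 32 mm high, near the robot. Not part of the job. Origin under its centre.
- objective: Round objective case, black foot and clear cover, 44 mm across, 72 mm tall, standing to the robot's right. Not part of the job. Origin under its centre.
Mind the look-alikes: they are no part of the job. Leave any blue look-alike of the cam alone.

How it is judged (in metres and radians):
On the way, in this order (a step that is already met when the one before it is completed fails the run):
1. the lamp supply is on, the other two still off (value of joint lamp_switch above 0.24 rad and value of joint each of scope_switch, cam_switch below 0.1 rad), for 0.2 s.
2. the stand controller is on as well, the camera supply still off (value of joint each of lamp_switch, scope_switch above 0.24 rad and value of joint cam_switch below 0.1 rad), for 0.2 s.
3. the camera supply is on as well (value of joint each of lamp_switch, scope_switch, cam_switch above 0.24 rad), for 0.2 s.
At the end, for the whole second after the job is handed in: All three rockers stand on (beyond 0.24 of 0.34 rad), and the three boxes, the bottle, flask, slide box and objective case stand at rest within 15 mm of where they were (all of step 3 and distance of each of lamp, scope, cam, bottle, flask, slides, objective from where it was at the start of the episode below 0.015 m and linear speed of each of lamp, scope, cam below 0.02 m/s and angle between each of lamp, scope, cam's own z axis and vertical below 0.05 rad); the robot touches nothing.
It fails at once if the stand controller is on while the lamp supply is off (value of joint scope_switch above 0.2 rad and value of joint lamp_switch below 0.17 rad).
It fails at once if the camera supply is on while the lamp supply or the stand controller is off (value of joint cam_switch above 0.2 rad and value of joint any of lamp_switch, scope_switch below 0.17 rad).
It fails at once if a box is pushed more than 15 mm along the bench, lifted or tipped (distance of any of lamp, scope, cam from where it was at the start of the episode above 0.015 m or height (world z) of any of lamp, scope, cam above 0.008 m or angle between any of lamp, scope, cam's own z axis and vertical above 0.08 rad).
It fails at once if a box or its switch is pressed harder than 30 N (contact force between any of the fingers, the arm and lamp above 30 N or contact force between any of the fingers, the arm and scope above 30 N or contact force between any of the fingers, the arm and cam above 30 N).
It fails at once if the bottle, flask, slide box or objective case is moved more than 15 mm, lifted or tipped (distance of any of bottle, flask, slides, objective from where it was at the start of the episode above 0.015 m or angle between any of bottle, flask, slides, objective's own z axis and vertical above 0.2 rad).
It also fails if it takes over 54 s, if anything falls off the work surface, if the arm or the gripper's body presses on something with over 40 N, if the wrist force passes 120 N, or if a joint passes its speed limit or range.

ROBOT

A 7-joint arm with a two-finger parallel gripper is mounted at the origin on the work surface. World frame = base frame: x ahead of the robot, y to its left, z up, the work surface at z = 0. Lengths are in m, angles in degrees, forces in N, time in s.
With the tool pointing down it reaches from about 0.4 to 0.9 m from the base axis. Payload 5.5 kg.
Tool frame: the origin (TCP) lies on the centre line of the jaws, within the pads' length; the fingertips stand robot.finger_overhang ahead of it and the grasp point (between the pads) lies 2 mm behind it (robot.finger_overhang is the distance from the TCP to the fingertips, in m); z points along the fingers, y is the line along which they close (so a half turn about z gives the same grasp; the last joint's range is limited). The gripper opens to 85 mm and grips with 20 to 120 N. Pads are 22 mm wide; open, the fingers measure 114 mm over their backs; the gripper's body (76 mm by 85 mm) begins 54 mm behind the grasp point. The pads swing forward as they close: fully open they stand 13 mm farther back than shut.
Start: joints at [80.684, 28.699, -24.465, 88.831, 12.651, 65.22, -12.049], TCP at [0.269, -0.592, 0.248] pointing down, gripper open.
Joint ranges: [-164.97, 164.97], [-17.58, 116.51], [-87.97, 89.64], [11.32, 138.91], [-80.73, 260.73], [10.89, 115.49], [-147.41, 147.41]. Speed limits (degrees/s): [147.25, 147.25, 180, 180, 180, 180, 180].

INTERFACE

Orientations are given as a 3x3 rotation matrix whose columns are the frame's x, y, z axes.
In Python, from workcell import robot, cams, order gives the robot as it stands. The module is installed in compiled form; this text tells all that it offers.
- The arm moves only by the tool step_arm, never from a script. Its argument "rows" is a list of rows, each an object with "linear": the shift along the tool's x, y, z in units of 30 mm (1.0 is 30 mm), a list of three; "rot": the turn, a rotation vector about the tool's x, y, z in units of 5 degrees (1.0 is 5 degrees), a list of three; "grip": the gripper command: -1 is shut, 1 is fully open, values between are in proportion. In form: [{"linear": [x, y, z], "rot": [wx, wy, wz], "grip": grip}, ...]. A call has 1 to 10 rows; each row is the pose to reach, as a shift and turn from the pose commanded when the call began, along the tool's axes at that moment; what a row does not reach only later rows make up. A row lasts 1/12 s, in which the tool goes at most 41.7 mm and 7.16 degrees, less where a joint would pass 70% of its speed; a pose out of reach is approached as far as the arm can. A call with a gripper value outside its range is refused whole. The fingers move at their own pace and stop on an object; "force" is the grip in N (left out, the last holds). Time passes only in rows, so rows that repeat a pose let the fingers close. It gives the time, the measured TCP pose, the force, the opening and the grip force at its end, in the units of the state.
- robot.sense(): the state, without advancing time (a new reading comes with each control period).
- cams.snapshot(name): name is "side" or "top" or "wrist"; returns a dict with "frame" (420x560x3 uint8, red, green, blue), "fx", "fy", "cx", "cy" (pixels), "R" (3x3) and "t" (3): a world point X has camera coordinates R X + t. Camera axes: x right, y down, z forward; pixel columns grow to the right and rows downward; lengths in m; the calibration is good to about 2 mm. A picture is of the moment at which its call begins. There is no depth.
- order.hand_in(): hands the job in; it is judged then, once.
The state is a dict: "t": time; "joint_pos": joint angles; "dq": joint speeds; "joint_efforts": joint torques, N m; "tcp_pos": TCP position; "eef_rot": TCP orientation; "force": force on the tool from outside, world axes, zero at the start; "wrist_torque": the same for the moment, N m; "grip_width": finger opening in m; "grip_force": force on a finger pad.
Only numpy, scipy, OpenCV 4.12 (cv2) and the standard library are available. Lean on these libraries where they do the work, as an engineer would, in place of code of your own. Each camera call takes 0.05 s, during which the arm holds its last target. There are 200 camera calls.

## Working session

There is one attempt and no reset: what is moved stays moved. The work goes in short steps, Python scripts to look and compute and a tool call to move; the robot and the scene stay as the last step left them, time stands still between calls to the robot, and variables do not carry over. Pictures are saved under pics/ and viewed, at most 10 in all, crops included, and the job is handed in when it is done.

Besides the shell and the picture viewer there is one more tool, called by a JSON object that holds its "fn" and its "kwargs", one argument or row to a line. step_arm: Moves the arm, as the interface text tells. Its arguments: {"type":"object","properties":{"rows":{"type":"array"},"force":{"type":"number"}},"required":["rows"]}

```bash
mkdir -p pics
python3 - <<'E'
from workcell import robot,cams
import cv2,numpy as np,pickle
s=robot.sense();print(s['tcp_pos'],s['eef_rot'],s['grip_width'],robot.finger_overhang,s['t'])
d={}
for n in ['top','side']:
    d[n]=cams.snapshot(n);c=d[n];print(n,c['fx'],c['cx'],c['cy'],np.round(c['R'],3).tolist(),c['t'], -c['R'].T@c['t'])
    cv2.imwrite(f'pics/{n}0.png',cv2.resize(c['frame'][:,:,::-1],(800,600),interpolation=cv2.INTER_CUBIC))
pickle.dump(d,open('s0.pkl','wb'))
E
```

```text
[ 0.26818222 -0.59137898  0.24724151] [[ 9.10696832e-01  4.13074792e-01 -7.05010777e-04]
 [ 4.13075378e-01 -9.10694997e-01  1.83141543e-03]
 [ 1.14461762e-04 -1.95908683e-03 -9.99998074e-01]] 0.08562342402769818 0.017 0.0
top 441.51096066993716 285.6618520821286 209.78190095464865 [[-0.022, -1.0, -0.002], [-0.994, 0.022, -0.108], [0.108, -0.0, -0.994]] [0.02914821 0.50654519 1.11579719] [0.38366237 0.01820776 1.16400717]
side 438.6829893327066 281.586602958892 209.034733780696 [[-0.873, -0.488, 0.009], [-0.349, 0.611, -0.71], [0.341, -0.623, -0.704]] [0.44308001 0.22409784 1.17803506] [0.06264714 0.81317484 0.98444318]
```

View pics/top0.png

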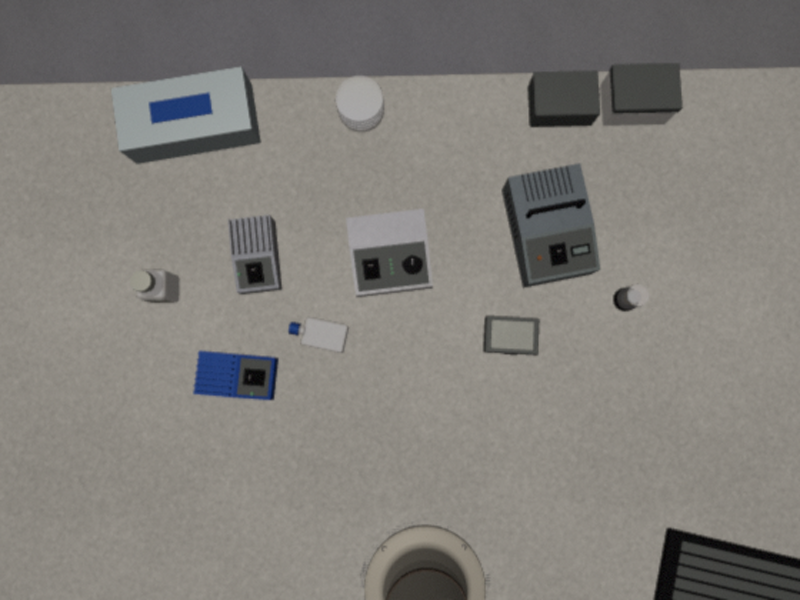

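View pics/side0.png

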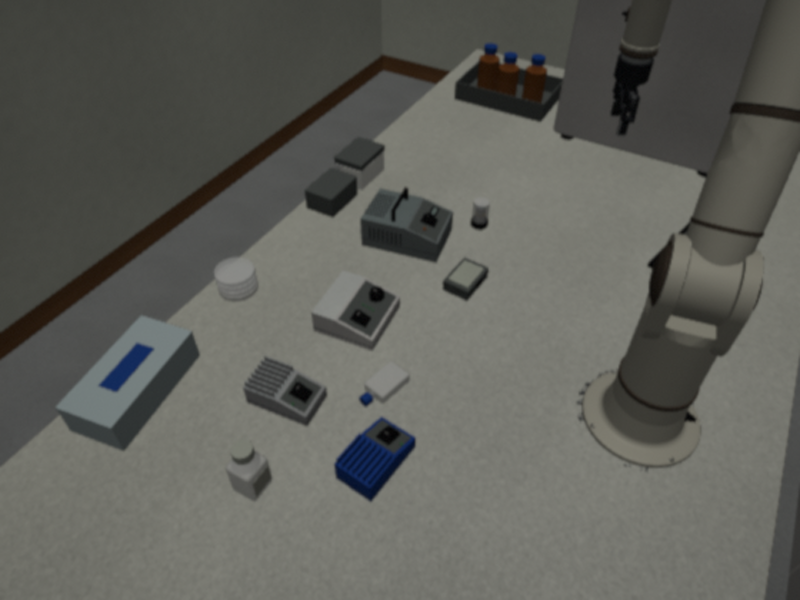

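The top view shows the rockers at about (255,273) cam, (371,268) scope and (559,254) lamp. The blue look-alike is at (255,377), to be left alone. The side view shows them at (300,393), (361,317) and (430,217).

```bash
cat > h.py <<'E'
import numpy as np,cv2
def ray(c,u,v):
    d=c['R'].T@np.array([(u-c['cx'])/c['fx'],(v-c['cy'])/c['fy'],1]); return -c['R'].T@c['t'],d
def plane(c,u,v,z):
    o,d=ray(c,u,v); return o+d*(z-o[2])/d[2]
def proj(c,X):
    p=c['R']@np.asarray(X)+c['t']; return c['fx']*p[0]/p[2]+c['cx'],c['fy']*p[1]/p[2]+c['cy']
def tri(a,pa,b,pb):
    o,d=ray(a,*pa);q,e=ray(b,*pb)
    k=np.linalg.lstsq(np.c_[d,-e],q-o,rcond=None)[0]
    A=o+d*k[0];B=q+e*k[1]; return (A+B)/2,np.linalg.norm(A-B)
def blob(c,u,v,r,th):
    g=cv2.cvtColor(c['frame'],cv2.COLOR_RGB2GRAY);m=np.zeros_like(g)
    u,v=int(u),int(v);m[v-r:v+r,u-r:u+r]=(g[v-r:v+r,u-r:u+r]<th)
    m=cv2.morphologyEx(m,cv2.MORPH_CLOSE,np.ones((3,3)))
    n,l,st,ce=cv2.connectedComponentsWithStats(m)
    i=1+np.argmax(st[1:,4]);return ce[i],st[i],cv2.minAreaRect(np.argwhere(l==i)[:,::-1].astype(np.float32))
E
python3 - <<'E'
import pickle;from h import *
d=pickle.load(open('s0.pkl','rb'));P={}
T=dict(lamp=(559,254,430,215),scope=(371,268,361,317),cam=(255,273,300,393));Z=dict(lamp=.087,scope=.062,cam=.056)
ims=[]
for n,(a,b,e,f) in T.items():
    t=blob(d['top'],a*.7,b*.7,12,40);s=blob(d['side'],e*.7,f*.7,12,40)
    X,g=tri(d['top'],t[0],d['side'],s[0]);print(n,t,s,X.round(4),round(g,4),plane(d['top'],*t[0],Z[n]).round(4),plane(d['side'],*s[0],Z[n]).round(4))
    for k,u,v in(('top',a,b),('side',e,f)):
        u,v=int(u*.7),int(v*.7);ims.append(cv2.resize(d[k]['frame'][v-30:v+30,u-30:u+30,::-1],(260,260),interpolation=cv2.INTER_NEAREST))
M=np.vstack([np.hstack(ims[0::2]),np.hstack(ims[1::2])]);cv2.imwrite('pics/m.png',np.clip(M*1.6,0,255))
E
```

```text
lamp (array([390.47530864, 177.7345679 ]), array([385, 170,  12,  16, 162], dtype=int32), ((390.44232177734375, 177.71153259277344), (14.120361328125, 11.570852279663086), 78.69007110595703)) (array([300.34444444, 153.07777778]), array([294, 147,  12,  12,  90], dtype=int32), ((300.8000183105469, 152.39999389648438), (10.733125686645508, 9.838699340820312), 26.56505012512207)) [ 0.5737 -0.2431  0.0874] 0.0015 [ 0.5745 -0.2429  0.087 ] [ 0.5732 -0.2438  0.087 ]
scope (array([259.63815789, 188.04605263]), array([254, 181,  12,  15, 152], dtype=int32), ((259.7000427246094, 188.10000610351562), (13.767854690551758, 10.791020393371582), 82.87498474121094)) (array([252.00892857, 222.35714286]), array([245, 217,  15,  12, 112], dtype=int32), ((252.01467895507812, 222.30880737304688), (12.690895080566406, 9.089425086975098), 30.963754653930664)) [0.5609 0.0826 0.0563] 0.0 [0.56   0.0823 0.062 ] [0.5578 0.0871 0.062 ]
cam (array([178.10967742, 190.61935484]), array([172, 184,  13,  15, 155], dtype=int32), ((178.08998107910156, 190.6300048828125), (14.000715255737305, 11.030865669250488), 81.8698959350586)) (array([210.35862069, 274.11724138]), array([202, 267,  17,  15, 145], dtype=int32), ((210.3461151123047, 274.2307434082031), (13.590154647827148, 10.53930377960205), 33.6900634765625)) [0.5599 0.2911 0.0501] 0.0001 [0.559  0.2896 0.056 ] [0.5567 0.2943 0.056 ][ WARN:0@0.023] global loadsave.cpp:1063 imwrite_ Unsupported depth image for selected encoder is fallbacked to CV_8U.
```

View pics/m.png

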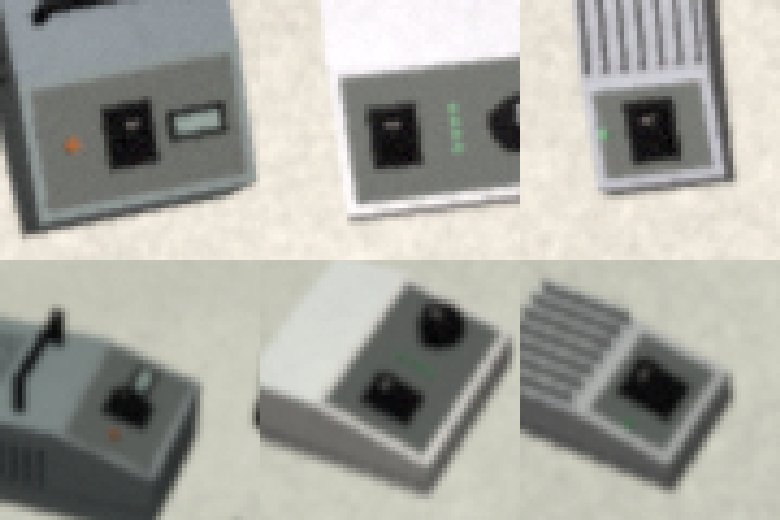

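The zoom confirms each rocker, with its white stroke on the far side. The boxes are yawed about +10°, +6° and +8°. Rocker heights agree with the data to about 6 mm, so I am moving over the lamp switch with the gripper shut.

{"fn": "step_arm", "kwargs": {
  "rows": [
    {"linear": [7.2,-3.14,0.5],"rot": [0,0,1.45],"grip": -1},
    {"linear": [7.2,-3.14,0.5],"rot": [0,0,1.45],"grip": -1},
    {"linear": [7.2,-3.14,0.5],"rot": [0,0,1.45],"grip": -1},
    {"linear": [7.2,-3.14,0.5],"rot": [0,0,1.45],"grip": -1},
    {"linear": [14.4,-6.28,1.0],"rot": [0,0,2.9],"grip": -1},
    {"linear": [14.4,-6.28,1.0],"rot": [0,0,2.9],"grip": -1},
    {"linear": [14.4,-6.28,1.0],"rot": [0,0,2.9],"grip": -1},
    {"linear": [14.4,-6.28,1.0],"rot": [0,0,2.9],"grip": -1},
    {"linear": [14.4,-6.28,1.0],"rot": [0,0,2.9],"grip": -1},
    {"linear": [14.4,-6.28,1.0],"rot": [0,0,2.9],"grip": -1}
  ]
}}

```text
t: 0.93
tcp_pos: [0.5469, -0.2823, 0.2215]
eef_rot: [[0.985, 0.172, -0.001], [0.172, -0.985, 0.0], [-0.001, -0.0, -1.0]]
force: [0.3, 0.2, 0.2]
grip_width: -0.0
grip_force: 0.0
```

{"fn": "step_arm", "kwargs": {
  "rows": [
    {"linear": [0,0,0],"rot": [0,0,0],"grip": -1},
    {"linear": [0,0,0],"rot": [0,0,0],"grip": -1}
  ]
}}

```text
t: 1.1
tcp_pos: [0.5482, -0.2796, 0.2214]
eef_rot: [[0.984, 0.179, 0.0], [0.179, -0.984, 0.002], [0.001, -0.002, -1.0]]
force: [0.2, -0.5, -0.4]
grip_width: 0.0002
grip_force: 0.0
```

Run:
```python
from workcell import robot,cams
import cv2,numpy as np,pickle
s=robot.sense();print(s['tcp_pos'].round(4),s['eef_rot'].round(3),s['grip_width'],s['force'],s['t'])
c=cams.snapshot('wrist');pickle.dump(c,open('w1.pkl','wb'));print(-c['R'].T@c['t'])
from h import proj
print(proj(c,s['tcp_pos']+s['eef_rot'][:,2]*.017),[proj(c,p) for p in((.5745,-.2429,.087),(.584,-.241,.09))])
cv2.imwrite('pics/w1.png',c['frame'][:,:,::-1])
```

```text
[ 0.5482 -0.2796  0.2214] [[ 0.984  0.179  0.   ]
 [ 0.179 -0.984  0.002]
 [ 0.001 -0.002 -1.   ]] 0.00022135589379984507 [ 0.23733334 -0.46613755 -0.40377957] 1.1
[ 0.62006687 -0.267537    0.34606879]
(np.float64(278.7548164764436), np.float64(272.56233305478753)) [(np.float64(235.62250569937976), np.float64(154.0432174587164)), (np.float64(234.38027650469263), np.float64(140.7995194479562))]
```

View pics/w1.png

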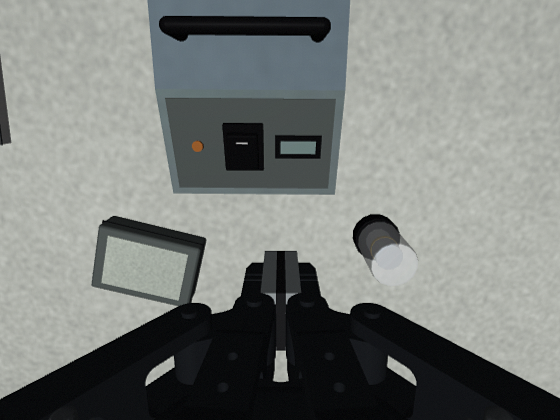

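The wrist view shows the lamp rocker with its far top edge at row about 136 (columns 224-263) and the white stroke at (242,143). The shut fingertips are at (281,272), matching the prediction. The camera looks from beyond the switch, so I take the far edge as the reference.

Run:
```python
import pickle;from h import *
c=pickle.load(open('w1.pkl','rb'));g=cv2.cvtColor(c['frame'],cv2.COLOR_RGB2GRAY)
print(g[118:176,250].tolist());
L,Rr=plane(c,225,136.5,.0912),plane(c,263,136.5,.0912);e=(L+Rr)/2
w=L-Rr;print('w',np.linalg.norm(w),'yaw',np.degrees(np.arctan2(-w[0],w[1])))
pl,pr=plane(c,166,97,.083),plane(c,336,99,.083);w2=pl-pr;y=np.arctan2(-w2[0],w2[1]);print('panel yaw',np.degrees(y),np.linalg.norm(w2))
n=plane(c,243,171,.080);print('edge',e,'near',n)
a=np.array([np.cos(y),np.sin(y),0]);t=e-4*a*1e-3;print('aim',t)
R=np.array([[.984,.179,0],[.179,-.984,0],[0,0,-1]]);print(R.T@(t+[0,0,.030]-np.array([.5482,-.2796,.2214]))/.03)
```

```text
[77, 77, 78, 80, 70, 13, 9, 11, 14, 13, 13, 12, 12, 10, 11, 7, 9, 10, 13, 15, 10, 9, 11, 11, 13, 9, 12, 11, 13, 11, 10, 11, 11, 8, 13, 9, 9, 8, 8, 12, 12, 10, 12, 10, 10, 12, 8, 10, 9, 9, 10, 12, 40, 79, 77, 75, 75, 77]
w 0.02616497119871875 yaw 10.337777468697086
panel yaw 9.675354657620717 0.11731736059991003
edge [ 0.58826743 -0.24721586  0.0912    ] near [ 0.56181611 -0.24941434  0.08      ]
aim [ 0.58432433 -0.24788812  0.0912    ]
[ 1.37409215 -0.8246078   3.34      ]
```

{"fn": "step_arm", "kwargs": {
  "rows": [
    {"linear": [1.38,-0.92,1.5],"rot": [0,0,0],"grip": -1},
    {"linear": [1.38,-0.92,1.5],"rot": [0,0,0],"grip": -1},
    {"linear": [1.38,-0.92,3.15],"rot": [0,0,0],"grip": -1},
    {"linear": [1.38,-0.92,3.15],"rot": [0,0,0],"grip": -1},
    {"linear": [1.38,-0.92,3.15],"rot": [0,0,0],"grip": -1},
    {"linear": [1.38,-0.92,3.15],"rot": [0,0,0],"grip": -1}
  ]
}}

```text
t: 1.65
tcp_pos: [0.581, -0.2519, 0.1275]
eef_rot: [[0.986, 0.169, -0.002], [0.169, -0.986, -0.001], [-0.002, 0.0, -1.0]]
force: [0.2, 0.8, 1.0]
grip_width: 0.0003
grip_force: 0.0
```

Run:
```python
from workcell import robot,cams
import cv2,numpy as np,pickle
s=robot.sense();print(s['tcp_pos'].round(4),s['force'],s['t'])
c=cams.snapshot('wrist');pickle.dump(c,open('w2.pkl','wb'))
cv2.imwrite('pics/w2.png',c['frame'][:,:,::-1])
```

```text
[ 0.581  -0.2519  0.1275] [0.24694371 0.8424738  0.98843813] 1.65
```

View pics/w2.png

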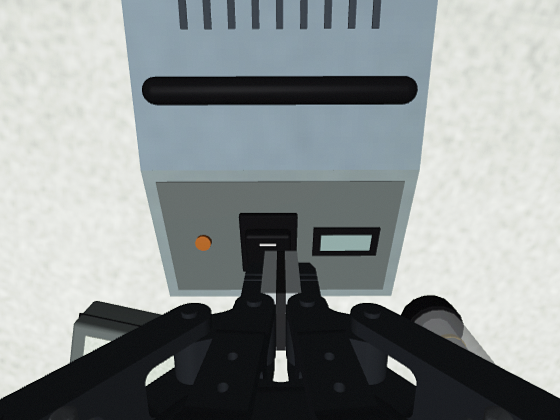

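The tip is over the near side of the lamp rocker. The rocker is centred at column 268 and the tip at 281, so I shift about 5 mm left and 3 mm forward, then go down.

{"fn": "step_arm", "kwargs": {
  "rows": [
    {"linear": [0.13,-0.15,0],"rot": [0,0,0],"grip": -1},
    {"linear": [0.13,-0.15,0.2],"rot": [0,0,0],"grip": -1},
    {"linear": [0.13,-0.15,0.4],"rot": [0,0,0],"grip": -1},
    {"linear": [0.13,-0.15,0.4],"rot": [0,0,0],"grip": -1},
    {"linear": [0.13,-0.15,0.4],"rot": [0,0,0],"grip": -1}
  ]
}}

```text
t: 2.12
tcp_pos: [0.5849, -0.2447, 0.1152]
eef_rot: [[0.985, 0.172, -0.001], [0.172, -0.985, 0.0], [-0.001, -0.0, -1.0]]
force: [-0.7, -0.4, -0.1]
grip_width: 0.0
grip_force: 0.0
```

{"fn": "step_arm", "kwargs": {
  "rows": [
    {"linear": [0,0,0.05],"rot": [0,0,0],"grip": -1},
    {"linear": [0,0,0.1],"rot": [0,0,0],"grip": -1},
    {"linear": [0,0,0.1],"rot": [0,0,0],"grip": -1}
  ]
}}

```text
t: 2.37
tcp_pos: [0.5851, -0.2446, 0.1121]
eef_rot: [[0.985, 0.172, -0.0], [0.172, -0.985, 0.0], [-0.0, -0.0, -1.0]]
force: [-1.2, -1.1, 0.2]
grip_width: -0.0
grip_force: 0.0
```

{"fn": "step_arm", "kwargs": {
  "rows": [
    {"linear": [0,0,0.05],"rot": [0,0,0],"grip": -1},
    {"linear": [0,0,0.05],"rot": [0,0,0],"grip": -1}
  ]
}}

```text
t: 2.53
tcp_pos: [0.5851, -0.2446, 0.1107]
eef_rot: [[0.985, 0.172, -0.0], [0.172, -0.985, 0.0], [-0.0, -0.0, -1.0]]
force: [-0.3, 0.7, -0.4]
grip_width: 0.0003
grip_force: 0.0
```

{"fn": "step_arm", "kwargs": {
  "rows": [
    {"linear": [0,0,0.05],"rot": [0,0,0],"grip": -1},
    {"linear": [0,0,0.05],"rot": [0,0,0],"grip": -1}
  ]
}}

```text
t: 2.7
tcp_pos: [0.5852, -0.2446, 0.1092]
eef_rot: [[0.985, 0.172, -0.0], [0.172, -0.985, 0.0], [-0.0, -0.0, -1.0]]
force: [0.5, -0.2, 0.1]
grip_width: -0.0001
grip_force: 0.0
```

{"fn": "step_arm", "kwargs": {
  "rows": [
    {"linear": [0,0,0.04],"rot": [0,0,0],"grip": -1},
    {"linear": [0,0,0.04],"rot": [0,0,0],"grip": -1}
  ]
}}

```text
t: 2.87
tcp_pos: [0.5854, -0.2446, 0.1082]
eef_rot: [[0.985, 0.172, 0.0], [0.172, -0.985, -0.0], [0.0, 0.0, -1.0]]
force: [-0.1, 0.2, 0.9]
grip_width: 0.0003
grip_force: 0.3
```

{"fn": "step_arm", "kwargs": {
  "rows": [
    {"linear": [0,0,0.04],"rot": [0,0,0],"grip": -1},
    {"linear": [0,0,0.04],"rot": [0,0,0],"grip": -1}
  ]
}}

```text
t: 3.03
tcp_pos: [0.5858, -0.2446, 0.1074]
eef_rot: [[0.985, 0.172, 0.001], [0.172, -0.985, -0.0], [0.001, 0.0, -1.0]]
force: [-0.4, -0.1, 3.5]
grip_width: 0.0
grip_force: 1.4
```

Contact at a tip height of about 91 mm, as expected. I keep pressing in 1 mm steps.

{"fn": "step_arm", "kwargs": {
  "rows": [
    {"linear": [0,0,0.04],"rot": [0,0,0],"grip": -1},
    {"linear": [0,0,0.04],"rot": [0,0,0],"grip": -1}
  ]
}}

```text
t: 3.2
tcp_pos: [0.5865, -0.2444, 0.1065]
eef_rot: [[0.985, 0.172, 0.003], [0.172, -0.985, -0.0], [0.003, 0.001, -1.0]]
force: [1.5, 0.4, 2.7]
grip_width: 0.0001
grip_force: 1.6
```

{"fn": "step_arm", "kwargs": {
  "rows": [
    {"linear": [0,0,0.04],"rot": [0,0,0],"grip": -1},
    {"linear": [0,0,0.04],"rot": [0,0,0],"grip": -1}
  ]
}}

```text
t: 3.37
tcp_pos: [0.5853, -0.2445, 0.1045]
eef_rot: [[0.985, 0.172, -0.0], [0.172, -0.985, -0.0], [-0.0, -0.0, -1.0]]
force: [-0.1, 0.0, 1.4]
grip_width: -0.0003
grip_force: 0.0
```

The force dropped and the tip jumped down, so it has snapped. I back off and check.

{"fn": "step_arm", "kwargs": {
  "rows": [
    {"linear": [0,0,-1.0],"rot": [0,0,0],"grip": -1},
    {"linear": [-1.0,0,-2.5],"rot": [0,0,0],"grip": -1},
    {"linear": [-1.0,0,-3.5],"rot": [0,0,0],"grip": -1},
    {"linear": [-1.0,0,-3.5],"rot": [0,0,0],"grip": -1},
    {"linear": [-1.0,0,-3.5],"rot": [0,0,0],"grip": -1}
  ]
}}

```text
t: 3.78
tcp_pos: [0.5559, -0.251, 0.2119]
eef_rot: [[0.985, 0.17, 0.003], [0.171, -0.985, -0.003], [0.002, 0.003, -1.0]]
force: [1.0, 0.6, -1.2]
grip_width: -0.0001
grip_force: 0.0
```

Run:
```python
from workcell import robot,cams
import cv2,numpy as np,pickle
s=robot.sense();print(s['tcp_pos'].round(4),s['force'],s['t'])
c=cams.snapshot('wrist')
from h import proj
u,v=map(int,proj(c,(.578,-.247,.087)));A=c['frame'][v-45:v+45,u-50:u+50]
c1=pickle.load(open('w1.pkl','rb'))['frame'][102:192,193:293]
cv2.imwrite('pics/w3.png',cv2.resize(np.clip(np.hstack([c1,A])[:,:,::-1]*2.0,0,255).astype(np.uint8),(800,360)))
```

```text
[ 0.5559 -0.251   0.2119] [ 0.96523108  0.62932884 -1.16483463] 3.7833
```

View pics/w3.png

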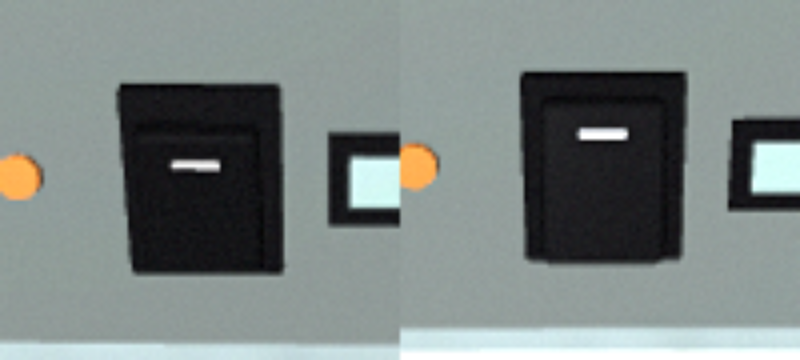

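The gap at the far end closed up (left before, right after), so the lamp is on. Next is the stand controller.

{"fn": "step_arm", "kwargs": {
  "rows": [
    {"linear": [0.86,-5.5,0],"rot": [0,0,0.4],"grip": -1},
    {"linear": [0.86,-5.5,0],"rot": [0,0,0.4],"grip": -1},
    {"linear": [0.86,-5.5,0],"rot": [0,0,0.4],"grip": -1},
    {"linear": [0.86,-5.5,0],"rot": [0,0,0.4],"grip": -1},
    {"linear": [1.72,-11.07,1.0],"rot": [0,0,0.8],"grip": -1},
    {"linear": [1.72,-11.07,1.0],"rot": [0,0,0.8],"grip": -1},
    {"linear": [1.72,-11.07,1.0],"rot": [0,0,0.8],"grip": -1},
    {"linear": [1.72,-11.07,1.0],"rot": [0,0,0.8],"grip": -1},
    {"linear": [1.72,-11.07,1.0],"rot": [0,0,0.8],"grip": -1},
    {"linear": [1.72,-11.07,1.0],"rot": [0,0,0.8],"grip": -1}
  ]
}}

```text
t: 4.67
tcp_pos: [0.5469, 0.0909, 0.1773]
eef_rot: [[0.994, 0.111, -0.005], [0.111, -0.994, 0.002], [-0.005, -0.002, -1.0]]
force: [-0.1, 0.2, -0.8]
grip_width: -0.0003
grip_force: 0.0
```

{"fn": "step_arm", "kwargs": {
  "rows": [
    {"linear": [0,0,0],"rot": [0,0,0],"grip": -1},
    {"linear": [0,0,0],"rot": [0,0,0],"grip": -1},
    {"linear": [0,0,0],"rot": [0,0,0],"grip": -1}
  ]
}}

```text
t: 4.92
tcp_pos: [0.5495, 0.0839, 0.179]
eef_rot: [[0.995, 0.1, -0.001], [0.1, -0.995, -0.001], [-0.001, 0.001, -1.0]]
force: [-0.2, 0.6, 1.1]
grip_width: -0.0003
grip_force: 0.0
```

Run:
```python
from workcell import robot,cams
import cv2,numpy as np,pickle
s=robot.sense();print(s['tcp_pos'].round(4),s['eef_rot'].round(3).tolist(),s['t'])
c=cams.snapshot('wrist');pickle.dump((c,s),open('w4.pkl','wb'))
from h import proj
print(proj(c,(.560,.0823,.062)))
cv2.imwrite('pics/w4.png',c['frame'][:,:,::-1])
```

```text
[0.5495 0.0839 0.179 ] [[0.995, 0.1, -0.001], [0.1, -0.995, -0.001], [-0.001, 0.001, -1.0]] 4.9167
(np.float64(283.28082200945096), np.float64(190.25274168620314))
```

View pics/w4.png

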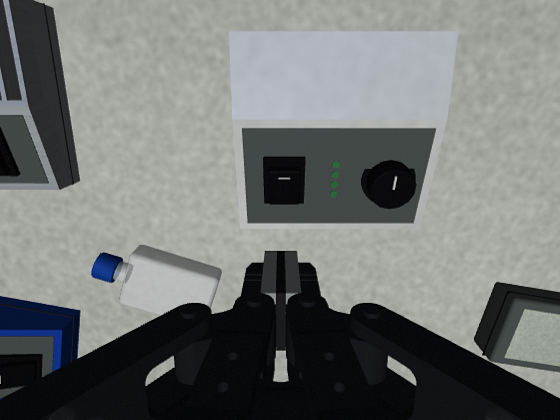

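The scope bezel spans columns 264-305 and rows 156-204, with the stroke at (284,178) and the far top edge at row about 170. The knob is at (390,184).

Run:
```python
import pickle;from h import *
c,s=pickle.load(open('w4.pkl','rb'))
e=plane(c,284.5,169.5,.0665);pl,pr=plane(c,243,128,.057),plane(c,436,128,.057);w=pl-pr;y=np.arctan2(-w[0],w[1])
a=np.array([np.cos(y),np.sin(y),0]);t=e-.0035*a
print('edge',e,'pivot',e-.0145*a,'yaw',np.degrees(y),'w',np.linalg.norm(w),'aim',t)
d=t+[0,0,.017+.014]-s['tcp_pos'];print(d,s['eef_rot'].T@d/.03)
```

```text
edge [0.57524522 0.08309368 0.0665    ] pivot [0.56081733 0.08164939 0.0665    ] yaw 5.716502735894942 w 0.1276916620562291 aim [0.57176262 0.08274506 0.0665    ]
[ 0.02228933 -0.00114791 -0.08151325] [0.7387565  0.10951026 2.71632182]
```

{"fn": "step_arm", "kwargs": {
  "rows": [
    {"linear": [0.74,0.11,1.3],"rot": [0,0,0],"grip": -1},
    {"linear": [0.74,0.11,2.2],"rot": [0,0,0],"grip": -1},
    {"linear": [0.74,0.11,2.7],"rot": [0,0,0],"grip": -1},
    {"linear": [0.74,0.11,2.7],"rot": [0,0,0],"grip": -1},
    {"linear": [0.74,0.11,2.7],"rot": [0,0,0],"grip": -1},
    {"linear": [0.74,0.11,2.7],"rot": [0,0,0],"grip": -1}
  ]
}}

```text
t: 5.47
tcp_pos: [0.5728, 0.0849, 0.0998]
eef_rot: [[0.995, 0.102, 0.002], [0.102, -0.995, 0.0], [0.002, -0.0, -1.0]]
force: [0.3, 0.2, 0.2]
grip_width: -0.0002
grip_force: 0.0
```

{"fn": "step_arm", "kwargs": {
  "rows": [
    {"linear": [0,0.06,0.2],"rot": [0,0,0],"grip": -1},
    {"linear": [0,0.06,0.35],"rot": [0,0,0],"grip": -1},
    {"linear": [0,0.06,0.4],"rot": [0,0,0],"grip": -1},
    {"linear": [0,0.06,0.4],"rot": [0,0,0],"grip": -1}
  ]
}}

```text
t: 5.8
tcp_pos: [0.5719, 0.0832, 0.0866]
eef_rot: [[0.995, 0.103, -0.0], [0.103, -0.995, -0.0], [-0.0, 0.0, -1.0]]
force: [-0.0, 0.1, -0.6]
grip_width: -0.0
grip_force: 0.0
```

{"fn": "step_arm", "kwargs": {
  "rows": [
    {"linear": [0,0,0.05],"rot": [0,0,0],"grip": -1},
    {"linear": [0,0,0.05],"rot": [0,0,0],"grip": -1}
  ]
}}

```text
t: 5.97
tcp_pos: [0.5721, 0.0835, 0.0851]
eef_rot: [[0.995, 0.103, 0.0], [0.103, -0.995, 0.0], [0.0, 0.0, -1.0]]
force: [-0.4, -0.4, -0.1]
grip_width: -0.0001
grip_force: 0.0
```

{"fn": "step_arm", "kwargs": {
  "rows": [
    {"linear": [0,0,0.04],"rot": [0,0,0],"grip": -1},
    {"linear": [0,0,0.04],"rot": [0,0,0],"grip": -1}
  ]
}}

```text
t: 6.13
tcp_pos: [0.5721, 0.0836, 0.0839]
eef_rot: [[0.995, 0.103, 0.0], [0.103, -0.995, 0.0], [0.0, -0.0, -1.0]]
force: [-0.1, 1.1, 0.7]
grip_width: -0.0003
grip_force: 0.0
```

{"fn": "step_arm", "kwargs": {
  "rows": [
    {"linear": [0,0,0.04],"rot": [0,0,0],"grip": -1},
    {"linear": [0,0,0.04],"rot": [0,0,0],"grip": -1}
  ]
}}

```text
t: 6.3
tcp_pos: [0.5723, 0.0836, 0.0827]
eef_rot: [[0.995, 0.103, 0.0], [0.103, -0.995, 0.0], [0.0, -0.0, -1.0]]
force: [-0.2, 0.6, 0.8]
grip_width: 0.0
grip_force: 0.5
```

{"fn": "step_arm", "kwargs": {
  "rows": [
    {"linear": [0,0,0.04],"rot": [0,0,0],"grip": -1},
    {"linear": [0,0,0.04],"rot": [0,0,0],"grip": -1}
  ]
}}

```text
t: 6.47
tcp_pos: [0.5727, 0.0836, 0.0819]
eef_rot: [[0.995, 0.103, 0.001], [0.103, -0.995, 0.0], [0.001, -0.0, -1.0]]
force: [0.9, -0.5, 3.6]
grip_width: -0.0001
grip_force: 1.5
```

{"fn": "step_arm", "kwargs": {
  "rows": [
    {"linear": [0,0,0.04],"rot": [0,0,0],"grip": -1},
    {"linear": [0,0,0.04],"rot": [0,0,0],"grip": -1}
  ]
}}

```text
t: 6.63
tcp_pos: [0.5735, 0.0837, 0.081]
eef_rot: [[0.995, 0.103, 0.003], [0.103, -0.995, 0.001], [0.003, -0.0, -1.0]]
force: [2.1, 0.1, 3.6]
grip_width: 0.0003
grip_force: 1.8
```

{"fn": "step_arm", "kwargs": {
  "rows": [
    {"linear": [0,0,0.03],"rot": [0,0,0],"grip": -1},
    {"linear": [0,0,0.03],"rot": [0,0,0],"grip": -1}
  ]
}}

```text
t: 6.8
tcp_pos: [0.5717, 0.0834, 0.0792]
eef_rot: [[0.995, 0.103, -0.001], [0.103, -0.995, -0.0], [-0.001, 0.0, -1.0]]
force: [0.9, 0.2, 1.8]
grip_width: 0.0005
grip_force: 0.0
```

The snap has the same signature. I back off and take a scope check picture there, then move to the camera supply.

{"fn": "step_arm", "kwargs": {
  "rows": [
    {"linear": [0,0,-1.0],"rot": [0,0,0],"grip": -1},
    {"linear": [-0.75,0,-2.5],"rot": [0,0,0],"grip": -1},
    {"linear": [-0.75,0,-3.3],"rot": [0,0,0],"grip": -1},
    {"linear": [-0.75,0,-3.3],"rot": [0,0,0],"grip": -1},
    {"linear": [-0.75,0,-3.3],"rot": [0,0,0],"grip": -1}
  ]
}}

```text
t: 7.22
tcp_pos: [0.5499, 0.0811, 0.1798]
eef_rot: [[0.995, 0.103, 0.002], [0.103, -0.995, -0.001], [0.002, 0.001, -1.0]]
force: [0.7, 0.1, 0.0]
grip_width: -0.0
grip_force: 0.0
```

Run:
```python
from workcell import robot,cams
import cv2,numpy as np,pickle
s=robot.sense();print(s['tcp_pos'].round(4),s['eef_rot'].round(3).tolist(),s['t'])
c=cams.snapshot('wrist')
from h import proj
u,v=map(int,proj(c,(.561,.082,.062)));A=c['frame'][v-45:v+45,u-50:u+50]
c1=pickle.load(open('w4.pkl','rb'))[0]['frame'][135:225,235:335]
cv2.imwrite('pics/w5.png',cv2.resize(np.clip(np.hstack([c1,A])[:,:,::-1]*2.0,0,255).astype(np.uint8),(800,360)))
d=np.array([.548,.290,.172])-s['tcp_pos'];print(d,s['eef_rot'].T@d/.03)
```

```text
[0.5499 0.0811 0.1798] [[0.995, 0.103, 0.002], [0.103, -0.995, -0.001], [0.002, 0.001, -1.0]] 7.2167
[-0.00185103  0.20893665 -0.00777291] [ 0.65319026 -6.93427649  0.25517622]
```

View pics/w5.png

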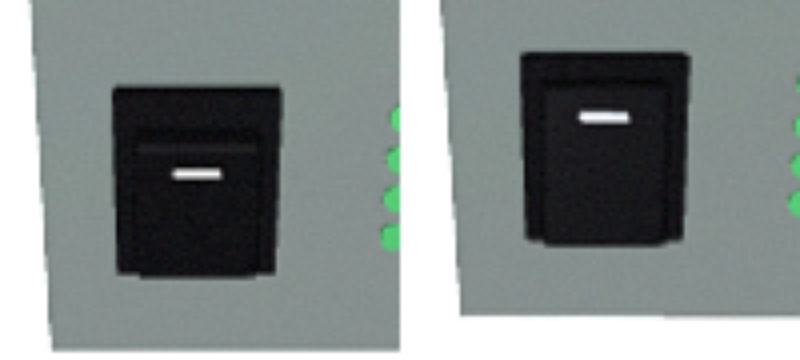

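The scope rocker's far end is down, so it is on. Next is the camera supply.

{"fn": "step_arm", "kwargs": {
  "rows": [
    {"linear": [0.65,-6.93,0.26],"rot": [0,0,-0.4],"grip": -1},
    {"linear": [0.65,-6.93,0.26],"rot": [0,0,-0.4],"grip": -1},
    {"linear": [0.65,-6.93,0.26],"rot": [0,0,-0.4],"grip": -1},
    {"linear": [0.65,-6.93,0.26],"rot": [0,0,-0.4],"grip": -1},
    {"linear": [0.65,-6.93,0.26],"rot": [0,0,-0.4],"grip": -1},
    {"linear": [0.65,-6.93,0.26],"rot": [0,0,-0.4],"grip": -1},
    {"linear": [0.65,-6.93,0.26],"rot": [0,0,-0.4],"grip": -1},
    {"linear": [0.65,-6.93,0.26],"rot": [0,0,-0.4],"grip": -1},
    {"linear": [0.65,-6.93,0.26],"rot": [0,0,-0.4],"grip": -1}
  ]
}}

```text
t: 8.02
tcp_pos: [0.5475, 0.2876, 0.169]
eef_rot: [[0.991, 0.135, -0.002], [0.135, -0.991, -0.003], [-0.003, 0.002, -1.0]]
force: [-0.2, -1.0, 0.9]
grip_width: -0.0002
grip_force: 0.0
```

Run:
```python
from workcell import robot,cams
import cv2,numpy as np,pickle
s=robot.sense();print(s['tcp_pos'].round(4),s['eef_rot'].round(3).tolist(),s['t'])
c=cams.snapshot('wrist');pickle.dump((c,s),open('w6.pkl','wb'))
from h import proj
print(proj(c,(.559,.2896,.056)))
cv2.imwrite('pics/w6.png',c['frame'][:,:,::-1])
```

```text
[0.5475 0.2876 0.169 ] [[0.991, 0.135, -0.002], [0.135, -0.991, -0.003], [-0.003, 0.002, -1.0]] 8.0167
(np.float64(278.43335745909445), np.float64(189.66052870334536))
```

View pics/w6.png

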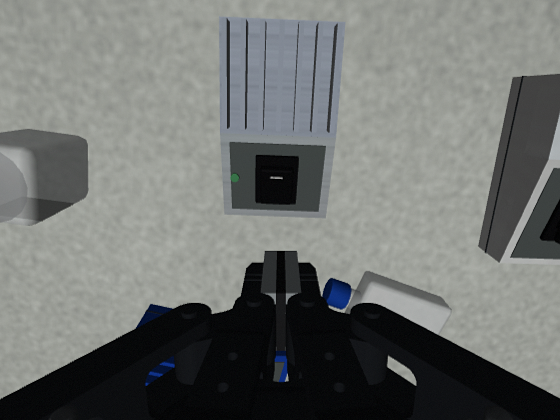

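The silver camera supply's bezel spans columns 256-298 and rows 155-204, with the stroke at (276,177) and the far edge at row about 169. The panel edge runs from (230,142) to (326,144).

Run:
```python
import pickle;from h import *
c,s=pickle.load(open('w6.pkl','rb'))
e=plane(c,277,168.7,.0605);pl,pr=plane(c,230,142,.05),plane(c,326,144,.05);w=pl-pr;y=np.arctan2(-w[0],w[1])
a=np.array([np.cos(y),np.sin(y),0]);t=e-.0035*a
print('edge',e,'pivot',e-.0145*a,'yaw',np.degrees(y),'w',np.linalg.norm(w),'aim',t)
d=t+[0,0,.017+.012]-s['tcp_pos'];print(d,s['eef_rot'].T@d/.03)
```

```text
edge [0.57387253 0.2925293  0.0605    ] pivot [0.55946824 0.29086599 0.0605    ] yaw 6.58695016103242 w 0.06343876294652724 aim [0.57039563 0.29212781 0.0605    ]
[ 0.02284919  0.00455759 -0.07946476] [ 0.78224483 -0.05312058  2.64664346]
```

{"fn": "step_arm", "kwargs": {
  "rows": [
    {"linear": [0.77,-0.06,1.3],"rot": [0,0,0],"grip": -1},
    {"linear": [0.77,-0.06,2.2],"rot": [0,0,0],"grip": -1},
    {"linear": [0.77,-0.06,2.6],"rot": [0,0,0],"grip": -1},
    {"linear": [0.77,-0.06,2.6],"rot": [0,0,0],"grip": -1},
    {"linear": [0.77,-0.06,2.6],"rot": [0,0,0],"grip": -1},
    {"linear": [0.77,-0.06,2.6],"rot": [0,0,0],"grip": -1}
  ]
}}

```text
t: 8.57
tcp_pos: [0.5709, 0.2952, 0.0943]
eef_rot: [[0.991, 0.137, 0.002], [0.137, -0.991, 0.001], [0.002, -0.001, -1.0]]
force: [-0.0, 0.5, 0.6]
grip_width: -0.0002
grip_force: 0.0
```

{"fn": "step_arm", "kwargs": {
  "rows": [
    {"linear": [0,0.09,0.2],"rot": [0,0,0],"grip": -1},
    {"linear": [0,0.09,0.35],"rot": [0,0,0],"grip": -1},
    {"linear": [0,0.09,0.4],"rot": [0,0,0],"grip": -1},
    {"linear": [0,0.09,0.4],"rot": [0,0,0],"grip": -1}
  ]
}}

```text
t: 8.9
tcp_pos: [0.5705, 0.2919, 0.0805]
eef_rot: [[0.991, 0.137, -0.0], [0.137, -0.991, -0.0], [-0.0, 0.0, -1.0]]
force: [-0.3, -0.0, 0.2]
grip_width: 0.0
grip_force: 0.0
```

{"fn": "step_arm", "kwargs": {
  "rows": [
    {"linear": [0,0,0.05],"rot": [0,0,0],"grip": -1},
    {"linear": [0,0,0.05],"rot": [0,0,0],"grip": -1}
  ]
}}

```text
t: 9.07
tcp_pos: [0.5707, 0.2924, 0.0791]
eef_rot: [[0.99, 0.138, 0.0], [0.138, -0.99, 0.0], [0.0, -0.0, -1.0]]
force: [-0.3, 0.3, -0.5]
grip_width: 0.0001
grip_force: 0.0
```

{"fn": "step_arm", "kwargs": {
  "rows": [
    {"linear": [0,0,0.05],"rot": [0,0,0],"grip": -1},
    {"linear": [0,0,0.05],"rot": [0,0,0],"grip": -1}
  ]
}}

```text
t: 9.23
tcp_pos: [0.5708, 0.2925, 0.0776]
eef_rot: [[0.99, 0.138, 0.0], [0.138, -0.99, 0.0], [0.0, -0.0, -1.0]]
force: [-0.1, 0.1, 0.4]
grip_width: -0.0001
grip_force: 0.4
```

{"fn": "step_arm", "kwargs": {
  "rows": [
    {"linear": [0,0,0.04],"rot": [0,0,0],"grip": -1},
    {"linear": [0,0,0.04],"rot": [0,0,0],"grip": -1}
  ]
}}

```text
t: 9.4
tcp_pos: [0.5712, 0.2925, 0.0768]
eef_rot: [[0.991, 0.137, 0.001], [0.137, -0.991, 0.0], [0.001, -0.0, -1.0]]
force: [-0.9, 0.1, 3.8]
grip_width: -0.0002
grip_force: 1.5
```

{"fn": "step_arm", "kwargs": {
  "rows": [
    {"linear": [0,0,0.04],"rot": [0,0,0],"grip": -1},
    {"linear": [0,0,0.04],"rot": [0,0,0],"grip": -1}
  ]
}}

```text
t: 9.57
tcp_pos: [0.572, 0.2926, 0.0759]
eef_rot: [[0.991, 0.137, 0.002], [0.137, -0.991, 0.001], [0.003, -0.001, -1.0]]
force: [1.5, -0.4, 3.5]
grip_width: 0.0
grip_force: 1.7
```

{"fn": "step_arm", "kwargs": {
  "rows": [
    {"linear": [0,0,0.03],"rot": [0,0,0],"grip": -1},
    {"linear": [0,0,0.03],"rot": [0,0,0],"grip": -1}
  ]
}}

```text
t: 9.73
tcp_pos: [0.5712, 0.2922, 0.0745]
eef_rot: [[0.991, 0.137, 0.001], [0.137, -0.991, 0.0], [0.001, -0.0, -1.0]]
force: [-0.2, 0.4, -0.2]
grip_width: 0.0
grip_force: 0.0
```

Force is back to zero, which means it snapped. I retreat and check.

{"fn": "step_arm", "kwargs": {
  "rows": [
    {"linear": [0,0,-1.0],"rot": [0,0,0],"grip": -1},
    {"linear": [-0.75,0,-2.5],"rot": [0,0,0],"grip": -1},
    {"linear": [-0.75,0,-3.3],"rot": [0,0,0],"grip": -1},
    {"linear": [-0.75,0,-3.3],"rot": [0,0,0],"grip": -1},
    {"linear": [-0.75,0,-3.3],"rot": [0,0,0],"grip": -1},
    {"linear": [-0.75,0,-3.3],"rot": [0,0,0],"grip": -1}
  ]
}}

```text
t: 10.23
tcp_pos: [0.5477, 0.2884, 0.1724]
eef_rot: [[0.991, 0.137, -0.002], [0.137, -0.991, -0.001], [-0.002, 0.001, -1.0]]
force: [-0.1, -0.7, -1.2]
grip_width: -0.0001
grip_force: 0.0
```

Run:
```python
from workcell import robot,cams
import cv2,numpy as np,pickle
s=robot.sense();print(s['tcp_pos'].round(4),s['force'],s['t'])
c=cams.snapshot('wrist')
from h import proj
u,v=map(int,proj(c,(.5595,.291,.056)));A=c['frame'][v-45:v+45,u-50:u+50]
c1=pickle.load(open('w6.pkl','rb'))[0]['frame'][135:225,227:327]
cv2.imwrite('pics/w7.png',cv2.resize(np.clip(np.hstack([c1,A])[:,:,::-1]*2.0,0,255).astype(np.uint8),(800,360)))
```

```text
[0.5477 0.2884 0.1724] [-0.06961963 -0.70149962 -1.16350999] 10.2333
```

View pics/w7.png

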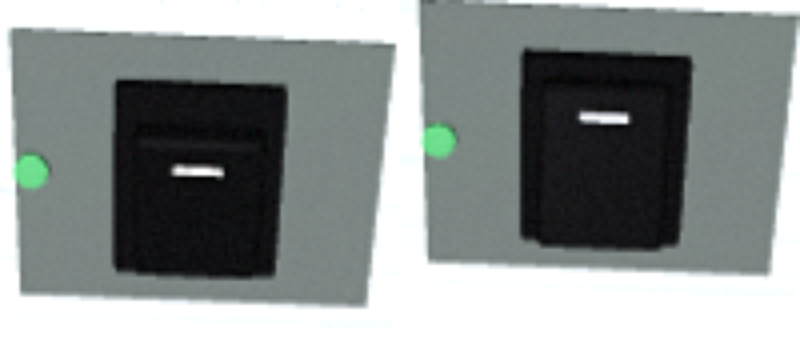

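The camera rocker is on as well, so I am handing in.

{"fn": "step_arm", "kwargs": {
  "rows": [
    {"linear": [0,0,-0.5],"rot": [0,0,0],"grip": -1},
    {"linear": [0,0,-0.5],"rot": [0,0,0],"grip": -1},
    {"linear": [0,0,-0.5],"rot": [0,0,0],"grip": -1},
    {"linear": [0,0,-0.5],"rot": [0,0,0],"grip": -1}
  ]
}}

```text
t: 10.62
tcp_pos: [0.5479, 0.2888, 0.1869]
eef_rot: [[0.991, 0.137, -0.002], [0.137, -0.991, -0.001], [-0.002, 0.0, -1.0]]
force: [-0.9, -0.6, 0.4]
grip_width: 0.0002
grip_force: 0.0
```

```bash
python3 -c "
from workcell import order
print(order.hand_in())"
```

```text
the job is handed in; nothing more can be done
None
```

I switched on the lamp supply, then the stand controller, then the camera supply, with wrist pictures showing each rocker over and readings of about 4 N at most; the job is handed in at about 10.6 s, but no verdict came back.

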